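# Complete the gear hub's planet pins and hold the snap ring open at its groove

## Robot

A 7-joint arm with a two-finger parallel gripper is mounted at the origin on the work surface. World frame = base frame: x ahead of the robot, y to its left, z up, the work surface at z = 0. Lengths are in m, angles in rad, forces in N, time in s.
With the tool pointing down it reaches from about 0.425 to 0.95 m from the base axis. Payload 4.7 kg.
Tool frame: the origin (TCP) lies between the finger pads; the fingertips stand 14 mm ahead of it and the grasp point (between the pads) lies 5 mm behind it; z points along the fingers, y is the line along which they close (so a half turn about z gives the same grasp; the last joint's range is limited). The gripper opens to 85 mm and grips with 20 to 120 N. Pads are 22 mm wide; open, the fingers measure 114 mm over their backs; the gripper's body (76 mm by 85 mm) begins 54 mm behind the grasp point. The pads swing forward as they close: fully open they stand 13 mm farther back than shut.
Start: joints at [-1.186, 0.469, -0.049, 1.532, 0.024, 1.141, -0.082], TCP at [0.271, 0.618, 0.245] pointing down, gripper open.
Joint ranges: [-2.59, 2.59], [-0.33, 1.99], [-1.39, 1.29], [0.1, 2.45], [-1.04, 4.18], [0.21, 1.99], [-2.66, 2.66]. Speed limits (rad/s): [2.57, 2.57, 3.14, 3.14, 3.14, 3.14, 3.14].

## Interface

Orientations are given as [roll, pitch, yaw] about the fixed x, y, z axes, in that order (R = Rz(yaw) Ry(pitch) Rx(roll)).
In Python, from cell import arm gives the robot as it stands.
- The arm moves only by the shell command python3 -m crank 'ROWS' [FORCE]. ROWS is JSON, one flat list of numbers, 7 for each row, row after row: the shift along the world's x, y, z each as a share of 0.25 m, from -1 to 1, then the turn, a rotation vector about the world's x, y, z each as a share of 45 degrees, from -1 to 1, then the opening, from 0 (shut) to 1 (fully open). A call has 1 to 20 rows; each row is the pose to reach, as a shift and turn from the pose commanded when the call began; what a row does not reach only later rows make up. A row lasts 1/12 s, in which the tool goes at most 41.7 mm and 7.16 degrees, less where a joint would pass 70% of its speed; a pose out of reach is approached as far as the arm can. A call with a number of a shift or a turn outside -1 to 1 is refused whole. A call with a gripper value outside its range is refused whole. The fingers move at their own pace and stop on an object; FORCE is the grip in N (left out, the last holds). Time passes only in rows, so rows that repeat a pose let the fingers close. It gives the time, the measured TCP pose, the force, the opening and the grip force at its end, in the units of the state.
- arm.state(): the state, without advancing time (a new reading comes with each control period).
- arm.get_image(name): name is "side" or "top" or "wrist"; returns a dict with "img" (420x560x3 uint8, blue, green, red), "depth" (420x560 float32, m along the optical axis (not along the pixel's ray), 0 where there is no reading), "intrinsics" (3x3 intrinsics, pixels), "k1" (the pictures are not rectified: a ray, as slopes to the right and down, at radius r is drawn at 1 + k1 r^2 times it, then the intrinsics apply), "pose" (4x4, takes a point from camera to world coordinates); the wrist camera has in their place "hand_eye" (4x4, takes a point from camera to tool coordinates, whose origin is the TCP and whose axes are the flange's). Camera axes: x right, y down, z forward; pixel columns grow to the right and rows downward; lengths in m; the calibration is good to about 2 mm. A picture is of the moment at which its call begins: read the wrist's pose just before it.
- arm.sign_off(): hands the job in; it is judged then, once.
The state is a dict: "time_s": time; "q": joint angles; "dq": joint speeds; "effort": joint torques, N m; "eef_pos": TCP position; "tcp_rot": TCP orientation; "contact_force": force on the tool from outside, world axes, zero at the start; "ft_torque": the same for the moment, N m; "opening": opening from 0.0 (shut) to 1.0 (fully open); "grip_force": force on a finger pad.
Only numpy, scipy, OpenCV 4.12 (cv2) and the standard library are available. Lean on these libraries where they do the work, as an engineer would, in place of code of your own. Each camera call takes 0.05 s, during which the arm holds its last target. There are 200 camera calls.

## Task

One of the four pockets round the bicycle gear hub's axle stub has lost its steel pin: find the empty pocket and stand one spare pin from the wooden block fully home in it, leaving the seated pins and the other spare alone. Then take the circlip pliers off their stand by the handles, squeeze them so that the snap ring on their tips is spread wide, slide the ring level over the stub, down to the groove just above the brass collar, and finish there still holding the pliers squeezed, with the ring spread and around the groove, not bearing down hard on the collar. Leave the other things on the bench where they are.

Things in the scene. Friction and masses are not known exactly. Their poses are not given: they have to be found in the camera images.
- hub: gear hub fixed in a blue 130 mm square holder, stub up. Origin on the bench on its axis, z up. Heights: flange (132 mm across) 50 mm, rims of 4 pocket cups 64, brass collar (48 mm across) 92, groove 92-98, stub (30 mm across) 98-114, taper to 20 mm across at the top, 120. Cups are 46 mm from the axis at 0, 90, 180, 270 deg of its yaw: grip a pin there with fingers on its two sides along the circle
- pocket0 (a point): centre of the floor of pocket cup 0 of the hub (52 mm above the bench), at 0 degrees in the hub's frame; cup 29 mm outside, bore 18.6 mm, 12 mm deep. A seated pin's origin is here and it stands 32 mm out of the cup. Three of the four pockets hold a pin, one (any) is empty
- pocket1 (a point): centre of the floor of pocket cup 1 of the hub (52 mm above the bench), at 90 degrees in the hub's frame; cup 29 mm outside, bore 18.6 mm, 12 mm deep. A seated pin's origin is here and it stands 32 mm out of the cup. Three of the four pockets hold a pin, one (any) is empty
- pocket2 (a point): centre of the floor of pocket cup 2 of the hub (52 mm above the bench), at 180 degrees in the hub's frame; cup 29 mm outside, bore 18.6 mm, 12 mm deep. A seated pin's origin is here and it stands 32 mm out of the cup. Three of the four pockets hold a pin, one (any) is empty
- pocket3 (a point): centre of the floor of pocket cup 3 of the hub (52 mm above the bench), at 270 degrees in the hub's frame; cup 29 mm outside, bore 18.6 mm, 12 mm deep. A seated pin's origin is here and it stands 32 mm out of the cup. Three of the four pockets hold a pin, one (any) is empty
- groove (a point): middle of the 6 mm wide, 25 mm diameter dark groove round the stub, on its axis, 95 mm above the bench; its lower side is the flat top of the brass collar, 3 mm below this point
- spare_block: wooden block 50 x 110 x 30 mm, fixed, two bores 60 mm apart along its y (its long side), holding the two spare pins upright; origin at the centre of its underside
- pin1: steel planet pin, plain upright cylinder 14 mm across and 44 mm tall with a chamfered foot, 50 g; origin at the centre of its underside, z up its axis. Stands in one of the hub's pockets at the start.
- pin2: steel planet pin, plain upright cylinder 14 mm across and 44 mm tall with a chamfered foot, 50 g; origin at the centre of its underside, z up its axis. Stands in one of the hub's pockets at the start.
- pin3: steel planet pin, plain upright cylinder 14 mm across and 44 mm tall with a chamfered foot, 50 g; origin at the centre of its underside, z up its axis. Stands in one of the hub's pockets at the start.
- pin4: steel planet pin, plain upright cylinder 14 mm across and 44 mm tall with a chamfered foot, 50 g; origin at the centre of its underside, z up its axis. A spare: stands in the wooden block at the start, its foot 20 mm above the bench in a 16 mm bore, 34 mm of it above the block.
- pin5: steel planet pin, plain upright cylinder 14 mm across and 44 mm tall with a chamfered foot, 50 g; origin at the centre of its underside, z up its axis. A spare: stands in the wooden block at the start, its foot 20 mm above the bench in a 16 mm bore, 34 mm of it above the block.
- pliers: bent-nose circlip pliers, about 0.24 kg, level on their stand, snap ring hooked on the tips for good. Origin on the pivot axis at the underside (50 mm above the bench at the start); x to the nose and ring, y left, z up. This frame stays midway between the two red handles, which run back from x = -45 to -135 mm and are 14 mm tall (z 0 to 14). Squeezing them along y spreads the ring
- handles (a point): point to grip: midway between the handles, x = -80, y = 0, z = 7 mm in the pliers' frame. There the handles measure 57 mm over their outsides when free, 35 mm (and parallel to x) when squeezed to the stop. Fingers go down outside the handles and close along the pliers' y; the stand below is only 8 mm high there. While squeezed in fingers that stay put, the pliers creep about 3 mm nosewards
- ring_centre (a point): centre of the 3 mm thick brass snap ring, fixed in the pliers' frame at x = 96, y = 0, z = -30 mm: 176 mm ahead of point handles and 37 mm below it; the ring's plane is level as the pliers are. Fully spread it passes a round 36 mm across (46 mm outside); free, it is too tight for the stub. The bent tips rise from its ears on the side of the pliers
- pliers_left (a joint): squeeze of the pliers, rad: 0 free (ring closed), 0.138 at the built-in stop (ring fully spread; gripped hard it gives, to about 0.155). A spring resists each handle with 3 N at first and 12 N at the stop and shuts the ring when let go: grip with over 20 N (30 to 60 N is steady) and keep gripping
- pliers_stand: fixed stand for the pliers: 190 x 90 mm grey base plate 8 mm thick with two wooden posts, tops 50 mm above the bench, one under the pivot and one under the handles' ends (x = -120 to -130 mm). Origin on the bench under the pivot; x to the nose as the pliers'
- mug: bystander: white mug, 80 mm across, 95 mm tall; origin under its centre
- carton: bystander: cardboard box 120 x 100 x 75 mm; origin under its centre
- bearing_race: bystander: steel ring 48 mm across, 14 mm tall; origin under its centre
- wrench: bystander: spanner 170 mm long lying flat along its x
- grease_jar: bystander: white jar with green cap, 56 mm across, 60 mm tall; origin under its centre
- sprocket: bystander: dark steel ring 84 mm across, 6 mm tall; origin under its centre
Not all that is in view belongs to the job. Leave any orange or purple look-alike of the hub alone.

How it is judged:
By the outcome, as a careful person would: the job done as asked, in the order asked, and still so for the second after the job is handed in, while the arm keeps its last pose, push and grip.
It also fails if it takes over 54 s, if anything falls off the work surface, if the arm or the gripper's body presses on something with over 40 N, if the wrist force passes 120 N, or if a joint passes its speed limit or range.

## Working session

There is one attempt and no reset: what is moved stays moved. The work goes in short steps, Python scripts to look and compute and a shell command to move; the robot and the scene stay as the last step left them, time stands still between calls to the robot, and variables do not carry over. Pictures are saved under pics/ and viewed, at most 10 in all, crops included, and the job is handed in when it is done.

```bash
ls; mkdir -p pics; cat > h.py <<'E'
import numpy as np, cv2, json
from cell import arm
from scipy.spatial.transform import Rotation as R
def grab(name,fn=None):
    s=arm.state(); d=arm.get_image(name)
    if name=='wrist':
        T=np.eye(4); T[:3,:3]=R.from_euler('xyz',s['tcp_rot']).as_matrix() if len(s['tcp_rot'])==3 else np.array(s['tcp_rot']); T[:3,3]=s['eef_pos']
        d['pose']=T@np.array(d['hand_eye'])
    if fn: cv2.imwrite('pics/'+fn,d['img'])
    return d
def rays(d,uv):
    K=np.array(d['intrinsics'],float); k=d['k1']
    uv=np.atleast_2d(np.array(uv,float))
    dd=np.c_[(uv[:,0]-K[0,2])/K[0,0],(uv[:,1]-K[1,2])/K[1,1]]
    u=dd.copy()
    for _ in range(20): u=dd/(1+k*(u**2).sum(1,keepdims=True))
    return np.c_[u,np.ones(len(u))]
def onplane(d,uv,z):
    P=np.array(d['pose']); r=rays(d,uv)@P[:3,:3].T; o=P[:3,3]
    return o+r*((z-o[2])/r[:,2])[:,None]
def cloud(d):
    P=np.array(d['pose']); h,w=d['depth'].shape
    v,u=np.mgrid[:h,:w]; r=rays(d,np.c_[u.ravel(),v.ravel()])*d['depth'].reshape(-1,1)
    c=(r@P[:3,:3].T+P[:3,3]).reshape(h,w,3); c[d['depth']==0]=np.nan
    return c
E
python3 - <<'E'
from h import *
print(arm.state())
for n in('top','side'):
    d=grab(n,n+'0.png'); print(n,d['pose'],d['intrinsics'],d['k1'])
E
```

```text
pics
{'time_s': 0.0, 'q': array([-1.18588293,  0.46947052, -0.04862754,  1.53370158,  0.02408636,
        1.14099248, -0.08232026]), 'dq': array([ 8.78848620e-04, -9.61897016e-05,  1.05796585e-03, -4.98540370e-04,
       -1.52612337e-03,  1.03838593e-03,  9.53474500e-04]), 'effort': array([-8.22133024e-04, -5.10312903e+01, -4.71652555e-02, -2.37707090e+01,
        1.05966552e-02,  7.50968320e-03,  7.98921633e-06]), 'eef_pos': array([0.27116289, 0.61752665, 0.24423864]), 'tcp_rot': array([-3.13960628e+00,  4.59228418e-05,  2.72781422e+00]), 'contact_force': array([-0.12178044,  0.34764028, -0.40784717]), 'ft_torque': array([-0.03124942,  0.00505737, -0.00260873]), 'grip_force': 0.0, 'opening': 1.0035539634190969}
top [[-0.02009027 -0.99664806  0.07930341  0.46246434]
 [-0.99976616  0.02066106  0.00638338  0.03082546]
 [-0.00800047 -0.07915662 -0.99683009  1.36823136]
 [ 0.          0.          0.          1.        ]] [[483.04624848   0.         278.81302644]
 [  0.         483.04624848 212.36800054]
 [  0.           0.           1.        ]] 0.052972227109815556
side [[ 0.7860905  -0.45915156  0.41381345  0.02115413]
 [-0.61797042 -0.59809699  0.51028673 -0.60690617]
 [ 0.01320163 -0.65685602 -0.75390044  1.01754428]
 [ 0.          0.          0.          1.        ]] [[527.98837139   0.         282.5539399 ]
 [  0.         527.98837139 207.04715862]
 [  0.           0.           1.        ]] -0.14009219965691744
```

View pics/top0.png

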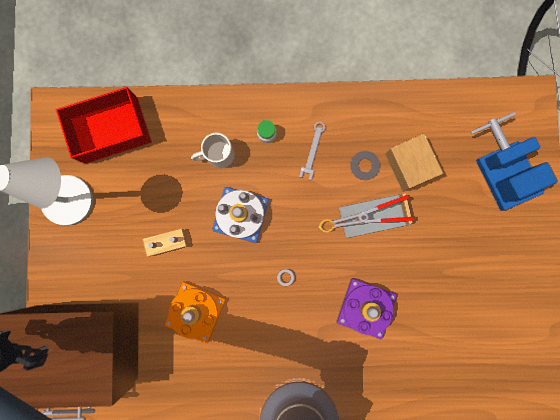

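View pics/side0.png

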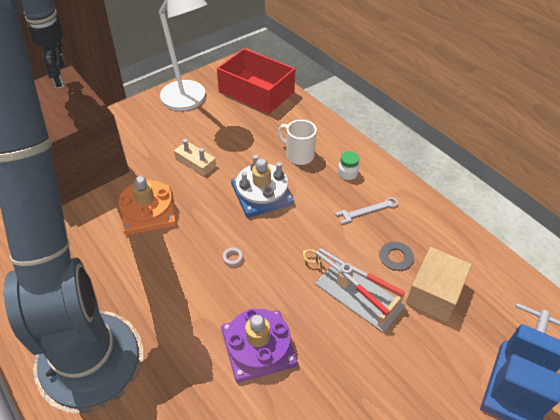

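The top view shows the blue hub at about (241,214), the spare block at (165,242) with its pins at (152,244) and (177,239), and the pliers with pivot at (365,217), ring at (326,226) and red handles out to (412,208). The orange and purple hubs are decoys. Next I measure these.

```bash
python3 - <<'E'
from h import *
d=grab('top'); c=cloud(d); img=d['img']
print(onplane(d,[[239,212]],.12), onplane(d,[[152,244],[177,239]],.054), onplane(d,[[365,217]],.06),onplane(d,[[326,226]],.02))
hsv=cv2.cvtColor(img,cv2.COLOR_BGR2HSV)
# hub: blue holder
m=cv2.inRange(hsv,(100,120,60),(125,255,255)); m[:, :200]=0; m[:,285:]=0
mm=np.zeros_like(m); mm[170:255]=m[170:255]
pts=cv2.findNonZero(mm); hull=cv2.convexHull(pts); r=cv2.minAreaRect(hull); b=cv2.boxPoints(r); 
w=onplane(d,b,.03); print('holder',w[:,:2],w.mean(0)); 
# heights in hub region
Z=c[...,2]
for (u0,u1,v0,v1),lab,zl,zh in [((205,280,180,250),'hub pins',.08,.10),((205,280,180,250),'stub',.108,.13),((140,190,225,260),'spare',.045,.08)]:
    s=np.zeros(Z.shape,np.uint8); s[v0:v1,u0:u1]=((Z>zl)&(Z<zh))[v0:v1,u0:u1]
    n,l,st,ce=cv2.connectedComponentsWithStats(s)
    for i in range(1,n):
        if st[i,4]>5: print(lab,st[i,4],ce[i],np.nanmean(c[l==i],0))
red=cv2.inRange(hsv,(0,150,80),(8,255,255))|cv2.inRange(hsv,(172,150,80),(180,255,255))
red[:, :330]=0; red[260:]=0
n,l,st,ce=cv2.connectedComponentsWithStats(red)
for i in range(1,n):
    if st[i,4]>15:
        p=np.argwhere(l==i)[:,::-1]; w=onplane(d,p,.062)[:,:2]; mu=w.mean(0); e=np.linalg.svd(w-mu,full_matrices=False)[2][0]; t=(w-mu)@e
        print('red',st[i,4],mu,np.degrees(np.arctan2(e[1],e[0])),mu+e*t.min(),mu+e*t.max())
cv2.imwrite('pics/c0.png',cv2.resize(img[140:280,130:430],None,fx=2.6,fy=2.6,interpolation=cv2.INTER_CUBIC))
E
```

```text
[[0.56486518 0.14202535 0.12      ]] [[0.48815054 0.38463997 0.054     ]
 [0.5002224  0.31709916 0.054     ]] [[ 0.54913379 -0.19375895  0.06      ]] [[ 0.5288495  -0.09140254  0.02      ]]
holder [[0.52342234 0.22440791]
 [0.64475824 0.1884341 ]
 [0.60774923 0.06890236]
 [0.48692084 0.10566569]] [0.56571267 0.14685252 0.03      ]
hub pins 25 [242.08 195.8 ] [0.60992145 0.13554796 0.09431751]
hub pins 26 [220.65384615 207.65384615] [0.57947853 0.19266182 0.09477613]
hub pins 150 [238.11333333 212.84666667] [0.56502733 0.14695653 0.09130917]
hub pins 24 [232.58333333 228.875     ] [0.522618   0.16177349 0.09496458]
stub 101 [236.67326733 211.75247525] [0.56584463 0.14828858 0.11744056]
spare 27 [172.40740741 239.07407407] [0.50009787 0.32799349 0.06068249]
spare 30 [150.93333333 244.93333333] [0.48557711 0.38575976 0.06039168]
red 132 [ 0.58940461 -0.26981962] -71.17494649116009 [ 0.57476016 -0.22686341] [ 0.60343615 -0.31097802]
red 129 [ 0.54116239 -0.27965923] 93.2423221823755 [ 0.54356772 -0.32211901] [ 0.5385183  -0.23298487]
```

View pics/c0.png

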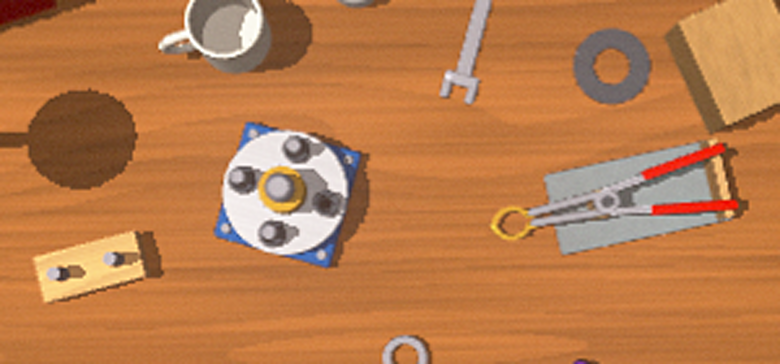

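The close view shows the empty pocket at crop (325,203), on the −y side of the hub. The other three pockets hold pins. I go above the nearer spare with the fingers already turned to the tangent direction for placing.

```bash
python3 -m crank '[0.5,-0.58,0,0,0,-1,0.6,0.5,-0.58,0,0,0,-1,0.6,0.5,-0.58,0,0,0,-1,0.6,0.5,-0.58,0,0,0,-1,0.6,0.5,-0.58,0,0,0,-1,0.6,0.5,-0.58,0,0,0,-1,0.6,0.5,-0.58,0,0,0,-1,0.6]' 40
python3 -m crank '[0.42,-0.58,-0.16,0,0,-0.844,0.6,0.42,-0.58,-0.16,0,0,-0.844,0.6,0.42,-0.58,-0.16,0,0,-0.844,0.6,0.42,-0.58,-0.16,0,0,-0.844,0.6,0.42,-0.58,-0.16,0,0,-0.844,0.6,0.42,-0.58,-0.16,0,0,-0.844,0.6,0.42,-0.58,-0.16,0,0,-0.844,0.6,0.42,-0.58,-0.16,0,0,-0.844,0.6]'
python3 - <<'E'
from h import *
s=arm.state();print(s['q'],s['eef_pos'],s['tcp_rot'])
d=grab('wrist','w1.png'); c=cloud(d); Z=c[...,2]
print(d['pose'][:3,3],d['pose'][:3,2])
s=((Z>.052)&(Z<.075)).astype(np.uint8)
n,l,st,ce=cv2.connectedComponentsWithStats(s)
for i in range(1,n):
    if st[i,4]>40: print(st[i],ce[i],np.nanmean(c[l==i],0),np.nanmax(c[l==i],0)-np.nanmin(c[l==i],0))
E
```

```text
time_s: 0.73
eef_pos: [0.3985, 0.4705, 0.2453]
tcp_rot: [3.141, 0.001, 1.932]
contact_force: [-1.0, 1.4, -0.1]
opening: 0.602
grip_force: 0.0
time_s: 1.4
eef_pos: [0.501, 0.3285, 0.2051]
tcp_rot: [-3.141, 0.0, 1.281]
contact_force: [0.2, -0.2, -0.3]
opening: 0.599
grip_force: 0.0
[-0.90954593  0.39197227  0.34078197  1.78193045 -0.15335593  0.99397188
 -0.79815957] [0.50097081 0.32849888 0.20508155] [-3.14105780e+00  7.57426233e-05  1.28134158e+00]
[0.52330401 0.39489011 0.3329562 ] [-0.08050189 -0.26760015 -0.96016124]
[   0   62   28   78 1013] [  9.08687068 108.07403751] [0.33108553 0.45582694 0.06151006] [0.02537299 0.05364743 0.02291422]
[228 118  20  21 324] [237.60802469 128.16975309] [0.48976201 0.38917928 0.06281492] [0.01310086 0.01359898 0.01261211]
[271 187  19  22 315] [280.1047619  197.65396825] [0.50398167 0.33218859 0.06221929] [0.01343133 0.0137667  0.01305428]
[547 233  13  59 544] [554.21323529 262.52941176] [0.70859057 0.21279917 0.05920527] [0.01388335 0.0564002  0.01820384]
[ 54 253  39  36 895] [ 73.10614525 270.63463687] [0.32368551 0.32167804 0.05990628] [0.02910706 0.0289083  0.01335732]
[ 49 291  57  30 796] [ 81.46105528 304.55527638] [0.31913186 0.29245039 0.06323388] [0.03110391 0.03281795 0.02295072]
[ 10 294  36  35 733] [ 25.82810368 310.05047749] [0.26256192 0.299266   0.05965634] [0.02909964 0.02797311 0.01310517]
[403 304  32  25 398] [421.2638191  315.95226131] [0.5878219  0.20150172 0.06151806] [0.02218513 0.02207238 0.02280363]
[112 308  33  23 399] [129.0726817  317.88471178] [0.35124351 0.26801422 0.05884203] [0.02434887 0.01886154 0.01235875]
[342 352  17  33 342] [350.28947368 367.23976608] [0.51909745 0.16893314 0.06105667] [0.01446929 0.02649919 0.0222954 ]
```

View pics/w1.png

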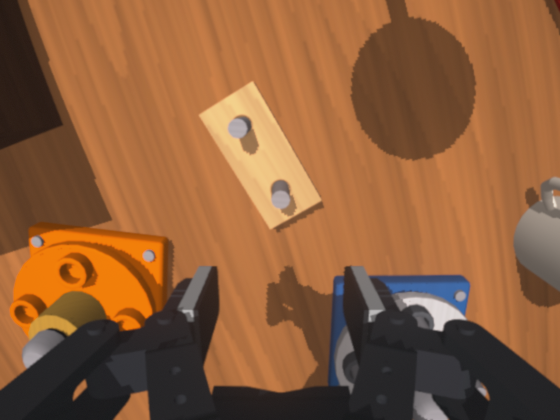

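The wrist view shows both spares, at (238,128) and (280,197). The near one is at (0.5035, 0.331), so I grip that one high.

```bash
python3 -m crank '[0.01,0.01,-0.3,0,0,0,0.6,0.01,0.01,-0.5,0,0,0,0.6,0.01,0.01,-0.616,0,0,0,0.6,0.01,0.01,-0.616,0,0,0,0.6,0.01,0.01,-0.616,0,0,0,0.4,0.01,0.01,-0.616,0,0,0,0.2,0.01,0.01,-0.616,0,0,0,0,0.01,0.01,-0.616,0,0,0,0,0.01,0.01,-0.616,0,0,0,0,0.01,0.01,-0.616,0,0,0,0,0.01,0.01,-0.616,0,0,0,0,0.01,0.01,-0.616,0,0,0,0]' 50
```

```text
time_s: 2.45
eef_pos: [0.5041, 0.3319, 0.053]
tcp_rot: [3.141, -0.003, 1.28]
contact_force: [-3.0, 1.8, 7.4]
opening: 0.144
grip_force: 48.7
```

```bash
python3 -m crank '[0,0,0.15,0,0,0,0,0,0,0.3,0,0,0,0,0,0,0.52,0,0,0,0,0.04,-0.15,0.52,0,0,0,0,0.08,-0.3,0.52,0,0,0,0,0.12,-0.48,0.52,0,0,0,0,0.15,-0.64,0.52,0,0,0,0,0.18,-0.8,0.52,0,0,0,0,0.2,-0.906,0.52,0,0,0,0,0.2,-0.906,0.52,0,0,0,0,0.2,-0.906,0.52,0,0,0,0,0.2,-0.906,0.52,0,0,0,0]'
python3 - <<'E'
from h import *
d=grab('wrist','w2.png'); c=cloud(d); Z=c[...,2]
for lo,hi,lab in((.088,.1,'pins'),(.112,.13,'stub'),(.06,.07,'rims')):
    s=((Z>lo)&(Z<hi)).astype(np.uint8)
    n,l,st,ce=cv2.connectedComponentsWithStats(s)
    for i in range(1,n):
        if st[i,4]>60: print(lab,st[i],ce[i],np.nanmean(c[l==i],0),np.nanmax(c[l==i],0)-np.nanmin(c[l==i],0))
E
```

```text
time_s: 3.45
eef_pos: [0.5542, 0.1042, 0.1816]
tcp_rot: [3.141, -0.001, 1.279]
contact_force: [-0.6, -0.7, -0.5]
opening: 0.144
grip_force: 50.1
pins [491   0  69  39 785] [521.98853503  22.09426752] [0.72080853 0.17894445 0.09283493] [0.03714827 0.02895926 0.00799467]
pins [268  48  26  28 553] [280.33996383  61.33453888] [0.5833536  0.19328617 0.09519737] [0.01383732 0.01338423 0.00963016]
pins [ 240  103   82   83 2767] [280.15757138 139.81315504] [0.57097621 0.15251019 0.09127602] [0.04767735 0.04743103 0.01041789]
pins [188 134  27  26 529] [200.57844991 146.28166352] [0.52683586 0.16268669 0.09489201] [0.01412062 0.01371465 0.00869937]
pins [348 134  26  26 510] [360.28627451 146.37254902] [0.61371268 0.13648986 0.09482531] [0.01343586 0.01411619 0.00905379]
stub [ 252  122   58   56 2514] [280.23309467 149.4956245 ] [0.57030329 0.15010792 0.11757655] [0.02934482 0.02946818 0.00940938]
rims [464   0  72  46 495] [488.08484848  25.2040404 ] [0.71608965 0.1831965  0.06503358] [0.04034996 0.03646452 0.00998167]
rims [545  15  15  16  80] [554.1625  23.9   ] [0.76219796 0.17432611 0.06454191] [0.01432391 0.00810858 0.00985974]
rims [259  44  45  47 854] [280.84894614  68.91451991] [0.58337559 0.19225109 0.06307079] [0.02822445 0.02828556 0.0051963 ]
rims [189 119  43  45 658] [214.056231   138.36930091] [0.52957077 0.16369649 0.06297006] [0.02671855 0.02842291 0.00499861]
rims [330 120  42  44 670] [346.42089552 139.03283582] [0.61165178 0.13856119 0.06302402] [0.0279447 0.0280235 0.0054487]
rims [260 188  42  41 776] [279.92525773 208.47293814] [0.55685508 0.10620264 0.06279441] [0.0279592  0.02777213 0.00528435]
```

View pics/w2.png

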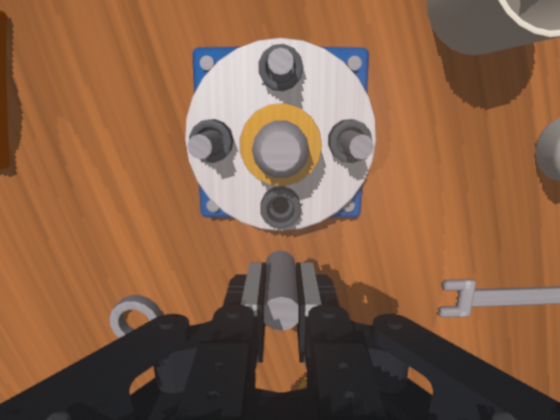

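The empty cup is at (280,208), world (0.557, 0.106). The held pin shows at about (281,290). I check the held pin's axis with the same camera.

```bash
python3 - <<'E'
from h import *
d=grab('wrist'); c=cloud(d); Z=c[...,2]
P=c[248:332,264:299].reshape(-1,3); P=P[(np.abs(P[:,0]-.554)<.03)&(np.abs(P[:,1]-.104)<.03)]
P=P[P[:,2]>.12]
for z in np.arange(.145,.205,.005):
    q=P[(P[:,2]>z)&(P[:,2]<z+.005)]
    if len(q)>5: print(round(z,3),len(q),q.min(0)[:2],q.max(0)[:2],q.mean(0))
E
```

```text
0.145 33 [0.55049549 0.10246421] [0.56252243 0.11140672] [0.55781409 0.10941858 0.14925023]
0.15 125 [0.55050946 0.1029005 ] [0.56260754 0.11154607] [0.55774091 0.10949425 0.15257046]
0.155 129 [0.55081007 0.1031235 ] [0.56265069 0.11152935] [0.55739013 0.10974128 0.15762734]
0.16 141 [0.55097011 0.1039202 ] [0.56266126 0.11156629] [0.55763393 0.10956037 0.16248934]
0.165 153 [0.55123897 0.10503357] [0.56485784 0.11183404] [0.5577035  0.10955673 0.1675034 ]
0.17 218 [0.5512241  0.10530511] [0.56573352 0.11608035] [0.55788722 0.11014677 0.17273711]
0.175 202 [0.55109704 0.10510532] [0.56565755 0.11605655] [0.55788836 0.10971521 0.17747654]
0.18 249 [0.55095337 0.10496821] [0.56545585 0.1161433 ] [0.55783693 0.10975361 0.18259848]
0.185 252 [0.54730217 0.09219478] [0.5650657  0.11250862] [0.55748857 0.10834032 0.18752682]
0.19 1072 [0.54897334 0.09653826] [0.56474904 0.11193079] [0.5563314  0.10419976 0.19155356]
```

```bash
python3 -m crank '[0.004,0.006,-0.12,0,0,0,0,0.004,0.006,-0.24,0,0,0,0,0.004,0.006,-0.3,0,0,0,0,0.004,0.006,-0.32,0,0,0,0,0.004,0.006,-0.34,0,0,0,0,0.004,0.006,-0.36,0,0,0,0,0.004,0.006,-0.375,0,0,0,0,0.004,0.006,-0.385,0,0,0,0,0.004,0.006,-0.388,0,0,0,0,0.004,0.006,-0.388,0,0,0,0]'
```

```text
time_s: 4.38
eef_pos: [0.5554, 0.1058, 0.0852]
tcp_rot: [3.141, -0.001, 1.28]
contact_force: [-0.9, 0.6, 1.9]
opening: 0.144
grip_force: 50.6
```

```bash
python3 -m crank '[0,0,0,0,0,0,0.4,0,0,0,0,0,0,0.4,0,0,0,0,0,0,0.4,0,0,0,0,0,0,0.4,0,0,0.12,0,0,0,0.4,0,0,0.28,0,0,0,0.4,0,0,0.44,0,0,0,0.4,0,0,0.5,0,0,0,0.4,0,0,0.5,0,0,0,0.4,0,0,0.5,0,0,0,0.4]'
python3 - <<'E'
from h import *
d=grab('wrist','w3.png'); c=cloud(d); Z=c[...,2]
for lo,hi,lab in((.086,.105,'pins'),(.112,.13,'stub'),(.096,.125,'hi')):
    s=((Z>lo)&(Z<hi)).astype(np.uint8)
    n,l,st,ce=cv2.connectedComponentsWithStats(s)
    for i in range(1,n):
        if st[i,4]>60: print(lab,st[i],ce[i],np.nanmean(c[l==i],0),np.nanmax(c[l==i],0)[2])
E
```

```text
time_s: 5.22
eef_pos: [0.5551, 0.1056, 0.2101]
tcp_rot: [3.14, -0.001, 1.28]
contact_force: [-0.9, -0.5, -0.0]
opening: 0.4
grip_force: 0.0
pins [ 459    0  101   49 1205] [504.22821577  29.01825726] [0.72855045 0.18015715 0.09224463] 0.09615263352853229
pins [268  58  24  24 432] [279.46759259  69.56481481] [0.58331973 0.19335948 0.09517503] 0.09741321366723354
pins [ 243  107   74   73 2237] [279.42244077 139.12919088] [0.57091285 0.15227645 0.09128955] 0.10485460297765486
pins [198 133  24  23 423] [209.25531915 144.27423168] [0.52695732 0.16269589 0.09462093] 0.09749001474130595
pins [339 133  23  24 408] [350.24509804 144.59313725] [0.61368176 0.13642653 0.09474812] 0.09749790696795071
pins [270 201  21  23 380] [280.01052632 212.11315789] [0.55742836 0.10612979 0.09432973] 0.0973955531294052
stub [ 254  123   51   49 1919] [279.31735279 147.07034914] [0.57023965 0.15009231 0.11752625] 0.12117038199755245
hi [ 254  122   51   50 1947] [279.35130971 146.75141243] [0.57030958 0.15025437 0.11735804] 0.12117038199755245
```

The pin is seated: its top is level with the other three. Now I move above the pliers' handles.

```bash
python3 -m crank '[0.02,-0.16,0,0,0,0.15,1,0.02,-0.3,0,0,0,0.3,1,0.02,-0.45,0,0,0,0.45,1,0.02,-0.6,0,0,0,0.616,1,0.02,-0.75,0,0,0,0.616,1,0.02,-0.75,0,0,0,0.616,1,0.02,-0.75,0,0,0,0.616,1]'
python3 -m crank '[0.01,-0.15,0,0,0,0,1,0.01,-0.3,0,0,0,0,1,0.01,-0.45,0,0,0,0,1,0.01,-0.6,0,0,0,0,1,0.01,-0.7,0,0,0,0,1,0.01,-0.7,0,0,0,0,1,0.01,-0.7,0,0,0,0,1]'
python3 - <<'E'
from h import *
s=arm.state();print(s['q'],s['eef_pos'],s['tcp_rot'])
d=grab('wrist','w4.png'); img=d['img']
hsv=cv2.cvtColor(img,cv2.COLOR_BGR2HSV)
red=cv2.inRange(hsv,(0,150,60),(8,255,255))|cv2.inRange(hsv,(172,150,60),(180,255,255))
n,l,st,ce=cv2.connectedComponentsWithStats(red)
for i in range(1,n):
    if st[i,4]>60:
        p=np.argwhere(l==i)[:,::-1]; w=onplane(d,p,.064)[:,:2]; mu=w.mean(0); e=np.linalg.svd(w-mu,full_matrices=False)[2][0]; t=(w-mu)@e
        print('red',st[i],mu,np.degrees(np.arctan2(e[1],e[0])),mu+e*t.min(),mu+e*t.max())
E
```

```text
time_s: 5.85
eef_pos: [0.5584, -0.0851, 0.2075]
tcp_rot: [-3.138, 0.0, 1.757]
contact_force: [-0.3, 0.8, 0.6]
opening: 1.0
grip_force: 0.0
time_s: 6.43
eef_pos: [0.5618, -0.2568, 0.2077]
tcp_rot: [-3.139, -0.002, 1.762]
contact_force: [0.2, -0.0, -0.9]
opening: 1.001
grip_force: 0.0
[ 0.05006031  0.42866929  0.42036889  1.73638323 -0.19998518  1.0218666
  0.73311293] [ 0.56182865 -0.25681912  0.20766423] [-3.13916666e+00 -1.55781546e-03  1.76182620e+00]
red [ 240  163   26  112 1505] [ 0.54474751 -0.27430528] -87.12250379182522 [ 0.54257669 -0.23111697] [ 0.54700345 -0.31918723]
red [ 303  163   26  112 1509] [ 0.59157121 -0.26550662] -71.2927139628116 [ 0.5776451  -0.22438095] [ 0.6059136  -0.30786166]
```

View pics/w4.png

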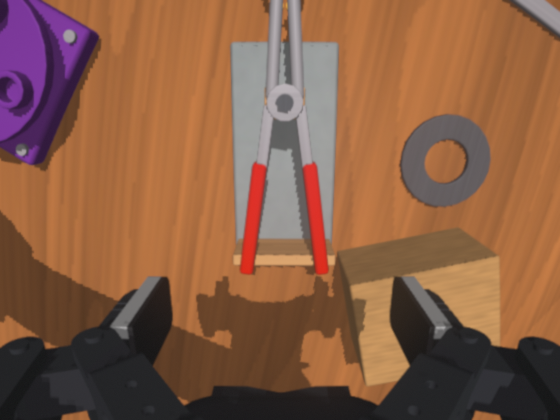

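The wrist view shows the pivot at (285,102) and the red handles from (258,165) to (322,272). The carton's corner, at about (340,258), is close to the right handle's end, so I measure the clearance.

```bash
python3 - <<'E'
from h import *
d=grab('wrist'); c=cloud(d); Z=c[...,2]
pv=onplane(d,[[285,102]],.066)[0]
# pliers x axis from handles mean: sum of unit directions
a=np.array([.54257669,-.23111697]);b=np.array([.54700345,-.31918723]);A=np.array([.5776451,-.22438095]);B=np.array([.6059136,-.30786166])
front=(a+A)/2;back=(b+B)/2;x=(front-back)/np.linalg.norm(front-back);y=np.array([-x[1],x[0]])
print('pivot',pv,'front',front,'back',back,'yaw',np.degrees(np.arctan2(x[1],x[0])))
o=back+.135*x; print('pivot from handles',o, 'handles pt',o-.08*x,'front local',(front-o)@x,'pv local',(pv[:2]-o)@x,(pv[:2]-o)@y)
# carton in pliers frame
m=(Z>.066)&(Z<.08); m[:, :330]=False; m[:220]=False
P=c[m][:,:2]-o; L=np.c_[P@x,P@y]
for lx in np.arange(-.2,-.03,.01):
    q=L[(L[:,0]>lx)&(L[:,0]<lx+.01)]
    if len(q): print(round(lx,3),len(q),q[:,1].max().round(4))
m=Z>.08; m[:, :330]=False; m[:220]=False
E
```

```text
pivot [ 0.55277506 -0.18336089  0.066     ] front [ 0.56011089 -0.22774896] back [ 0.57645853 -0.31352444] yaw 100.79038418456268
pivot from handles [ 0.5511843  -0.18091142] handles pt [ 0.56616162 -0.25949692] front local -0.04768059302994482 pv local -0.002703977757410248 -0.0011040460709585039
-0.2 482 -0.0605
-0.19 552 -0.0584
-0.18 738 -0.056
-0.17 878 -0.054
-0.16 1031 -0.0524
-0.15 1224 -0.0508
-0.14 1321 -0.0531
-0.13 950 -0.0975
-0.12 154 -0.1476
```

Carton clearance is fine: its corner is 60 mm behind the grip point. I descend and squeeze.

```bash
python3 -m crank '[0.01,-0.012,-0.15,0,0,0,1,0.01,-0.012,-0.3,0,0,0,1,0.01,-0.012,-0.45,0,0,0,1,0.01,-0.012,-0.56,0,0,0,1,0.01,-0.012,-0.62,0,0,0,1,0.01,-0.012,-0.644,0,0,0,1,0.01,-0.012,-0.644,0,0,0,1,0.01,-0.012,-0.644,0,0,0,0.8,0.01,-0.012,-0.644,0,0,0,0.6,0.01,-0.012,-0.644,0,0,0,0.5,0.01,-0.012,-0.644,0,0,0,0.4,0.01,-0.012,-0.644,0,0,0,0.2,0.01,-0.012,-0.644,0,0,0,0,0.01,-0.012,-0.644,0,0,0,0,0.01,-0.012,-0.644,0,0,0,0,0.01,-0.012,-0.644,0,0,0,0,0.01,-0.012,-0.644,0,0,0,0,0.01,-0.012,-0.644,0,0,0,0]' 50
```

```text
time_s: 8.03
eef_pos: [0.5686, -0.2623, 0.0535]
tcp_rot: [3.133, 0.006, 1.765]
contact_force: [-1.3, -0.7, 15.3]
opening: 0.374
grip_force: 49.0
```

```bash
python3 -m crank '[0.01,0,0.03,0,0,0,0,0.01,0,0.06,0,0,0,0,0.01,0,0.1,0,0,0,0,0.01,0,0.16,0,0,0,0,0.01,0,0.24,0,0,0,0,0.01,0,0.34,0,0,0,0,0.01,0,0.46,0,0,0,0,0.01,0,0.56,0,0,0,0,0.01,0,0.6,0,0,0,0,0.01,0,0.6,0,0,0,0,0.01,0,0.6,0,0,0,0]'
python3 - <<'E'
from h import *
d=grab('wrist','w5.png'); c=cloud(d)
s=arm.state();print(s['eef_pos'],s['tcp_rot'])
E
```

```text
time_s: 8.95
eef_pos: [0.5669, -0.2595, 0.1979]
tcp_rot: [-3.141, -0.001, 1.764]
contact_force: [0.2, -0.2, -2.9]
opening: 0.369
grip_force: 49.8
[ 0.56635914 -0.25917018  0.19676102] [-3.13927506e+00 -1.79787937e-03  1.76360822e+00]
```

View pics/w5.png

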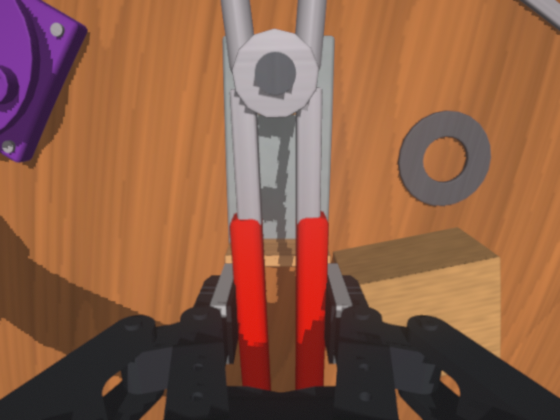

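The pliers are held squeezed, with the pivot at (275,73). The ring is out of the wrist's view. I check tilt and ring position with the wrist depth and the top camera.

```bash
python3 - <<'E'
from h import *
d=grab('wrist'); c=cloud(d); img=d['img']
hsv=cv2.cvtColor(img,cv2.COLOR_BGR2HSV)
s=arm.state(); t=s['eef_pos']; yaw=s['tcp_rot'][2]; x=np.array([np.cos(yaw),np.sin(yaw)]);y=np.array([-x[1],x[0]])
red=(cv2.inRange(hsv,(0,150,60),(8,255,255))|cv2.inRange(hsv,(172,150,60),(180,255,255)))>0
def loc(P): return np.c_[(P[:,:2]-t[:2])@x,(P[:,:2]-t[:2])@y,P[:,2]]
L=loc(c[red&~np.isnan(c[...,2])]); L=L[L[:,2]>.15]
for a in np.arange(-.03,.05,.01):
    for sg in(1,-1):
        q=L[(L[:,0]>a)&(L[:,0]<a+.01)&(L[:,1]*sg>0)]
        if len(q)>10: print('red',round(a,3),sg,len(q),q[:,1].mean().round(4),'ztop',np.percentile(q[:,2],90).round(4))
print('red front',np.percentile(L[:,0],99.5))
M=loc(c[20:230,225:330].reshape(-1,3)); M=M[M[:,2]>.15]
for a in np.arange(.03,.16,.01):
    q=M[(M[:,0]>a)&(M[:,0]<a+.01)]
    if len(q)>10: print(round(a,3),np.percentile(q[:,2],95).round(4),q[:,1].min().round(4),q[:,1].max().round(4))
d=grab('top'); img=d['img']; c=cloud(d)
hsv=cv2.cvtColor(img,cv2.COLOR_BGR2HSV)
m=cv2.inRange(hsv,(15,120,90),(32,255,255))
Z=c[...,2]; m2=m&(((Z>.1)&(Z<.2)).astype(np.uint8)*255)
p=cv2.findNonZero(m2[100:300]); print(len(p) if p is not None else 0)
n,l,st,ce=cv2.connectedComponentsWithStats(m2)
for i in range(1,n):
    if st[i,4]>8: print('brass',st[i],np.nanmean(c[l==i],0))
E
```

```text
red -0.03 1 619 0.0081 ztop 0.2068
red -0.03 -1 625 -0.0125 ztop 0.2067
red -0.02 1 684 0.0084 ztop 0.2069
red -0.02 -1 686 -0.0125 ztop 0.2067
red -0.01 1 729 0.0088 ztop 0.2069
red -0.01 -1 739 -0.0122 ztop 0.2067
red 0.0 1 815 0.0089 ztop 0.207
red 0.0 -1 832 -0.0122 ztop 0.2067
red 0.01 1 842 0.0093 ztop 0.2068
red 0.01 -1 829 -0.0123 ztop 0.2065
red 0.02 1 898 0.0099 ztop 0.2067
red 0.02 -1 887 -0.0123 ztop 0.2065
red 0.03 1 237 0.0106 ztop 0.2063
red 0.03 -1 271 -0.0128 ztop 0.2065
red front 0.03251941574573042
0.03 0.2061 -0.0178 0.0154
0.04 0.2049 -0.0149 0.0136
0.05 0.2049 -0.0148 0.0141
0.06 0.2085 -0.0147 0.014
0.07 0.2115 -0.0149 0.0141
0.08 0.2112 -0.0147 0.0155
0.09 0.2069 -0.0153 0.0155
106
brass [321 214  20  20 100] [ 0.52662293 -0.0871237   0.16353364]
```

The pliers are held level, with the ring about 173 mm ahead of the TCP and 34 mm below it. I carry them over, turning 17° so the nose comes in between two pins.

```bash
python3 -m crank '[0,0.02,0.04,0,0,0.04,0,0.02,0.06,0.08,0,0,0.08,0,0.04,0.12,0.08,0,0,0.12,0,0.07,0.2,0.08,0,0,0.16,0,0.1,0.29,0.08,0,0,0.2,0,0.13,0.38,0.08,0,0,0.24,0,0.17,0.47,0.08,0,0,0.28,0,0.2,0.56,0.08,0,0,0.32,0,0.23,0.65,0.08,0,0,0.36,0,0.26,0.74,0.08,0,0,0.378,0,0.29,0.83,0.08,0,0,0.378,0,0.32,0.9,0.08,0,0,0.378,0,0.34,0.95,0.08,0,0,0.378,0,0.345,0.98,0.08,0,0,0.378,0,0.345,0.98,0.08,0,0,0.378,0,0.345,0.98,0.08,0,0,0.378,0,0.345,0.98,0.08,0,0,0.378,0]'
cat > look.py <<'E'
from h import *
s=arm.state(); t=s['eef_pos']; print(t,s['tcp_rot'],s['opening'],s['contact_force'])
zr=t[2]-.034
d=grab('top','top2.png'); img=d['img']; c=cloud(d); Z=c[...,2]
hsv=cv2.cvtColor(img,cv2.COLOR_BGR2HSV)
m=cv2.inRange(hsv,(15,110,80),(34,255,255)); roi=np.zeros_like(m); roi[170:260,195:285]=255; m&=roi
if zr>.13: m&=((abs(Z-zr)<.012)*255).astype(np.uint8)
p=cv2.findNonZero(m).reshape(-1,2); e=cv2.fitEllipse(cv2.convexHull(p)); print('ring px',e)
print('ring',onplane(d,[e[0]],zr),np.nanmean(c[m>0],0))
cv2.imwrite('pics/t2.png',cv2.resize(img[170:260,195:285],None,fx=6,fy=6,interpolation=cv2.INTER_CUBIC))
d=grab('side'); cv2.imwrite('pics/s2.png',cv2.resize(d['img'][110:260,190:390],None,fx=4,fy=4,interpolation=cv2.INTER_CUBIC))
a=cv2.imread('pics/t2.png'); b=cv2.imread('pics/s2.png'); 
a=cv2.resize(a,(350,350)); b=cv2.resize(b,(448,336)); o=np.zeros((350,798,3),np.uint8); o[:,:350]=a; o[:336,350:]=b; cv2.imwrite('pics/m.png',o)
E
python3 look.py
```

```text
time_s: 10.52
eef_pos: [0.6532, -0.0168, 0.2184]
tcp_rot: [-3.141, 0.001, 2.058]
contact_force: [-0.1, 0.2, -2.5]
opening: 0.372
grip_force: 49.9
[ 0.65319345 -0.01678982  0.21842649] [-3.14086835e+00  8.67810399e-04  2.05819920e+00] 0.3715523194791255 [-0.05241696  0.2242811  -2.52441806]
ring px ((241.0619659423828, 209.3930206298828), (18.771831512451172, 21.77552032470703), 75.94313049316406)
ring [[0.56590917 0.13112613 0.18442649]] [0.56271513 0.13633334 0.18413549]
```

View pics/m.png

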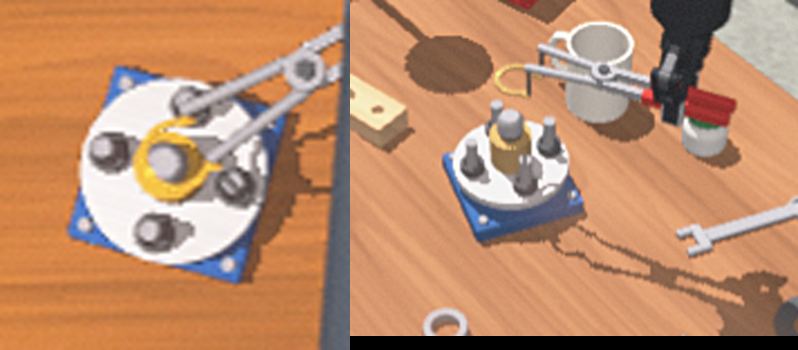

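The top crop shows the open C-shaped ring just short of the stub. The side crop shows it level, with the ears above. I advance 16 mm and lower to just above the stub.

```bash
python3 -m crank '[0,0.03,0,0,0,0,0,0,0.055,0,0,0,0,0,0,0.064,-0.04,0,0,0,0,0,0.064,-0.1,0,0,0,0,0,0.064,-0.16,0,0,0,0,0,0.064,-0.2,0,0,0,0,0,0.064,-0.216,0,0,0,0,0,0.064,-0.216,0,0,0,0,0,0.064,-0.216,0,0,0,0]'
python3 - <<'E'
from h import *
s=arm.state(); t=s['eef_pos']; zr=t[2]-.034; print(t,s['tcp_rot'],zr)
ims=[]
for n,roi,f in(('top',(170,250,200,280),5),('side',(140,225,220,320),4)):
    d=grab(n); c=cloud(d); Z=c[...,2]
    hsv=cv2.cvtColor(d['img'],cv2.COLOR_BGR2HSV)
    br=cv2.inRange(hsv,(15,110,80),(34,255,255))>0
    M=np.zeros(Z.shape,bool); M[roi[0]:roi[1],roi[2]:roi[3]]=1
    ring=br&M&(abs(Z-zr)<.008); P=c[ring]
    # circle fit on ring points, excluding ears (towards pliers)
    A=np.c_[2*P[:,:2],np.ones(len(P))]; k=np.linalg.lstsq(A,(P[:,:2]**2).sum(1),rcond=None)[0]
    print(n,'ring',len(P),k[:2],'r',np.sqrt(k[2]+k[:2]@k[:2]),'z',np.median(P[:,2]))
    e=np.argwhere(ring)[:,::-1]; W=onplane(d,e,zr); 
    A=np.c_[2*W[:,:2],np.ones(len(W))]; k=np.linalg.lstsq(A,(W[:,:2]**2).sum(1),rcond=None)[0]; print('  by ray',k[:2],np.sqrt(k[2]+k[:2]@k[:2]))
    st=(~br)&M&(Z>.1)&(Z<.1225); q=c[st]; q=q[np.hypot(q[:,0]-.567,q[:,1]-.149)<.02]; tp=q[q[:,2]>.1185]
    print('  stub',len(q),q.mean(0),'top',len(tp),tp.mean(0) if len(tp) else '')
    im=cv2.resize(d['img'][roi[0]:roi[1],roi[2]:roi[3]],None,fx=4,fy=4,interpolation=cv2.INTER_CUBIC); ims.append(im)
h=max(i.shape[0] for i in ims); cv2.imwrite('pics/m3.png',np.hstack([np.pad(i,((0,h-i.shape[0]),(0,0),(0,0))) for i in ims]))
E
```

```text
time_s: 11.37
eef_pos: [0.6539, 0.0011, 0.1644]
tcp_rot: [3.141, 0.0, 2.06]
contact_force: [0.2, 0.7, -1.8]
opening: 0.369
grip_force: 49.9
[0.65389    0.00110083 0.16443868] [3.14125639e+00 1.40034738e-04 2.06021878e+00] 0.13043868170636294
top ring 81 [0.56639825 0.15060961] r 0.021727522368679322 z 0.13025535712007663
  by ray [0.56643658 0.15052719] 0.021723855987733128
  stub 90 [0.56622403 0.14816598 0.11699386] top 33 [0.56600754 0.14835811 0.12017911]
side ring 52 [0.56504327 0.15255994] r 0.022138121367671806 z 0.12906427824437672
  by ray [0.56390916 0.15200264] 0.021763408515149383
  stub 93 [0.56058216 0.1451139  0.11100273] top 7 [0.56460441 0.15043772 0.11939123]
```

View pics/m3.png

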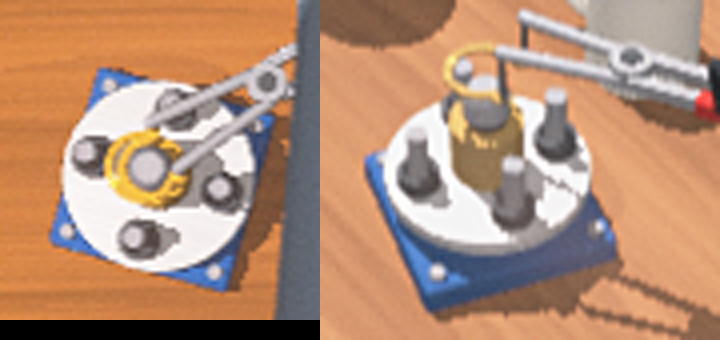

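The top and side views agree: the ring is 2 mm too far in +y relative to the stub. I correct that and lower in two stages, watching the force.

```bash
python3 -m crank '[0,-0.008,0,0,0,0,0,0,-0.008,0,0,0,0,0,0,-0.008,-0.02,0,0,0,0,0,-0.008,-0.04,0,0,0,0,0,-0.008,-0.06,0,0,0,0,0,-0.008,-0.075,0,0,0,0,0,-0.008,-0.075,0,0,0,0,0,-0.008,-0.075,0,0,0,0]'
python3 - <<'E'
from h import *
s=arm.state(); t=s['eef_pos']; zr=t[2]-.034; print(t,s['ft_torque'],zr)
for n,roi in(('top',(170,250,200,280)),('side',(140,225,220,320))):
    d=grab(n); c=cloud(d); Z=c[...,2]
    hsv=cv2.cvtColor(d['img'],cv2.COLOR_BGR2HSV)
    br=cv2.inRange(hsv,(15,110,80),(34,255,255))>0
    M=np.zeros(Z.shape,bool); M[roi[0]:roi[1],roi[2]:roi[3]]=1
    ring=br&M&(abs(Z-zr)<.007); P=c[ring]
    k=np.linalg.lstsq(np.c_[2*P[:,:2],np.ones(len(P))],(P[:,:2]**2).sum(1),rcond=None)[0]
    q=c[(~br)&M&(Z>.1175)&(Z<.1225)]; q=q[np.hypot(q[:,0]-.567,q[:,1]-.149)<.014]
    print(n,len(P),k[:2],np.sqrt(k[2]+k[:2]@k[:2]),np.median(P[:,2]),'stub',len(q),q.mean(0))
E
```

```text
time_s: 12.13
eef_pos: [0.6534, -0.0009, 0.145]
tcp_rot: [-3.141, -0.0, 2.06]
contact_force: [1.0, -0.2, -2.6]
opening: 0.372
grip_force: 49.9
[ 0.65336619 -0.00090341  0.14499463] [-0.0375188  -0.04148246  0.00032168] 0.110994629096869
top 80 [0.56574041 0.14824148] 0.02142363192645007 0.11139212786689145 stub 44 [0.5671225  0.14790393 0.11922723]
side 50 [0.56422994 0.14994954] 0.02259178996288535 0.10968344309413919 stub 19 [0.56256335 0.14619119 0.11902364]
```

The ring is centred with no contact, so I lower it into the groove.

```bash
python3 -m crank '[0.002,0,-0.015,0,0,0,0,0.002,0,-0.03,0,0,0,0,0.002,0,-0.045,0,0,0,0,0.002,0,-0.055,0,0,0,0,0.002,0,-0.062,0,0,0,0,0.002,0,-0.062,0,0,0,0,0.002,0,-0.062,0,0,0,0,0.002,0,-0.062,0,0,0,0]'
python3 - <<'E'
from h import *
s=arm.state(); t=s['eef_pos']; zr=t[2]-.034; print(t,s['ft_torque'],zr)
ims=[]
for n,roi in(('top',(170,250,200,280)),('side',(140,225,220,320))):
    d=grab(n); c=cloud(d); Z=c[...,2]
    hsv=cv2.cvtColor(d['img'],cv2.COLOR_BGR2HSV)
    br=cv2.inRange(hsv,(15,110,80),(34,255,255))>0
    M=np.zeros(Z.shape,bool); M[roi[0]:roi[1],roi[2]:roi[3]]=1
    P=c[br&M&(Z>.085)&(Z<.105)]; P=P[np.hypot(P[:,0]-.566,P[:,1]-.149)>.0165]
    print(n,len(P),np.percentile(P[:,2],[10,50,90]))
    ims.append(cv2.resize(d['img'][roi[0]:roi[1],roi[2]:roi[3]],None,fx=4,fy=4,interpolation=cv2.INTER_CUBIC))
h=max(i.shape[0] for i in ims); cv2.imwrite('pics/m4.png',np.hstack([np.pad(i,((0,h-i.shape[0]),(0,0),(0,0))) for i in ims]))
E
```

```text
time_s: 12.9
eef_pos: [0.6542, -0.0009, 0.1302]
tcp_rot: [3.141, 0.0, 2.06]
contact_force: [0.5, 0.3, -2.2]
opening: 0.368
grip_force: 49.8
[ 0.65422649 -0.00094942  0.13021506] [-0.05266168 -0.03242945  0.04415451] 0.09621505615530682
top 127 [0.08973539 0.09430783 0.09800046]
side 81 [0.08790558 0.09219433 0.09594808]
```

View pics/m4.png

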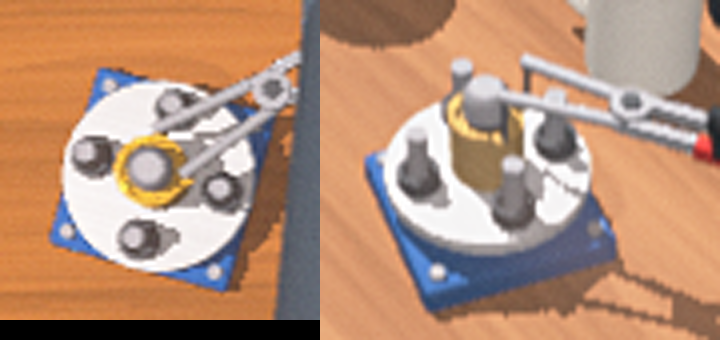

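The ring is around the stub at groove height, with a load of only about −2 N, which is the pliers' own weight. I go 1 mm lower, check, and hand in.

```bash
python3 -m crank '[0,0,-0.004,0,0,0,0,0,0,-0.004,0,0,0,0,0,0,-0.004,0,0,0,0,0,0,-0.004,0,0,0,0,0,0,-0.004,0,0,0,0,0,0,-0.004,0,0,0,0]' && python3 -c "
from cell import arm
s=arm.state()
if abs(s['contact_force'][2])<6 and s['grip_force']>30: print(s['eef_pos'],arm.sign_off())
"
```

```text
time_s: 13.5
eef_pos: [0.6541, -0.001, 0.1291]
tcp_rot: [3.141, 0.0, 2.06]
contact_force: [-0.2, 0.2, -3.1]
opening: 0.369
grip_force: 49.8
the job is handed in; nothing more can be done
[ 0.65414321 -0.00096455  0.12911211] None
```

I handed the job in at 13.5 s: a spare pin is seated in the empty pocket, its top level with the other three, and the squeezed pliers hold the snap ring spread around the groove, with no sign of it pressing on the collar.

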